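# Pack a sample tube in the hinged cold block

### The arm

A 7-joint arm with a two-finger parallel gripper is mounted at the origin on a cart in front of the work surface, level with it; the furniture and walls round the work are solid. World frame = base frame: x ahead of the robot, y to its left, z up, the work surface at z = 0. Lengths are in m, angles in rad, forces in N, time in s.
With the tool pointing down it reaches from about 0.4 to 0.85 m from the base axis. Payload 10.4 kg.
Tool frame: the origin (TCP) lies on the centre line of the jaws, within the pads' length; the fingertips stand 11 mm ahead of it and the grasp point (between the pads) lies 8 mm behind it (tip_reach is the distance from the TCP to the fingertips, in m); z points along the fingers, y is the line along which they close (so a half turn about z gives the same grasp; the last joint's range is limited). The gripper opens to 85 mm and grips with 20 to 120 N. Pads are 22 mm wide; open, the fingers measure 114 mm over their backs; the gripper's body (76 mm by 85 mm) begins 54 mm behind the grasp point. The pads swing forward as they close: fully open they stand 13 mm farther back than shut.
Start: joints at [1.102, 0.332, -0.065, 1.46, 0.022, 1.35, -0.088], TCP at [0.27, -0.564, 0.242] pointing down, gripper open.
Joint ranges: [-2.6, 2.6], [-0.5, 2.12], [-1.47, 1.34], [0.16, 2.42], [-1.27, 4.41], [0.06, 2.06], [-2.6, 2.6]. Speed limits (rad/s): [2.22, 2.22, 2.79, 2.79, 3.14, 3.14, 3.14].

### API

Orientations are given as a unit quaternion [x, y, z, w].
In Python, from workcell import get_obs, camera, hand_in, tip_reach gives the robot as it stands. The module is installed in compiled form; this text tells all that it offers.
- The arm moves only by the tool move_arm, never from a script. Its argument "plan" is a list of rows, each an object with "delta_pos": the shift along the tool's x, y, z in parts of the range, where 1.0 means 0.6 m, a list of three; "turn": the turn, a rotation vector about the tool's x, y, z in parts of the range, where 1.0 means 2 pi rad, a list of three; "fingers": the closure, from 0 (fully open) to 1 (shut). A call has 1 to 12 rows; each row is the pose to reach, as a shift and turn from the pose commanded when the call began, along the tool's axes at that moment; what a row does not reach only later rows make up. A row lasts 1/8 s, in which the tool goes at most 62.5 mm and 10.7 degrees, less where a joint would pass 70% of its speed; a pose out of reach is approached as far as the arm can. A call with a gripper value outside its range is refused whole. The fingers move at their own pace and stop on an object; "force" is the grip in N (left out, the last holds). Time passes only in rows, so rows that repeat a pose let the fingers close. It gives the time, the measured TCP pose, the force, the opening and the grip force at its end, in the units of the state.
- get_obs(): the state, without advancing time (a new reading comes with each control period).
- camera(name): name is "scene" or "top" or "wrist"; returns a dict with "color" (384x512x3 uint8, red, green, blue), "range_z" (384x512 float32, m along the optical axis (not along the pixel's ray), 0 where there is no reading), "fx", "fy", "cx", "cy" (pixels), "k1" (the pictures are not rectified: a ray, as slopes to the right and down, at radius r is drawn at 1 + k1 r^2 times it, then the intrinsics apply), "R" (3x3) and "t" (3): a world point X has camera coordinates R X + t; the wrist camera has in their place "tool_from_camera" (4x4, takes a point from camera to tool coordinates, whose origin is the TCP and whose axes are the flange's). Camera axes: x right, y down, z forward; pixel columns grow to the right and rows downward; lengths in m; the calibration is good to about 2 mm. A picture is of the moment at which its call begins: read the wrist's pose just before it.
- hand_in(): hands the job in; it is judged then, once.
The state is a dict: "clock": time; "joint_pos": joint angles; "joint_velocities": joint speeds; "tau": joint torques, N m; "position": TCP position; "ee_rot": TCP orientation; "ft_force": force on the tool from outside, world axes, zero at the start; "torque": the same for the moment, N m; "grip_width": opening from 0.0 (shut) to 1.0 (fully open); "grasp_force": force on a finger pad.
Only numpy, scipy, OpenCV 4.12 (cv2) and the standard library are available. Lean on these libraries where they do the work, as an engineer would, in place of code of your own. Each camera call takes 0.05 s, during which the arm holds its last target. There are 200 camera calls.

### The job

Take the long sample tube out of the slanted stand, lay it in the open cold block with its cap in the wide pocket, and fold the upper half over, without forcing it, until the two halves meet edge to edge all round. The stand hides the lower part of the tube and the block leaves finger room only there, so lay the tube down on the bench and take it again; leave the short tube in the stand.

Things in the scene. Friction and masses are not known exactly. Their poses are not given: they have to be found in the camera images.
- cold_block: lower half of a hinged milled-aluminium cold block, 151 x 56 mm, fixed on the bench; origin under its centre; x along the tube nest, +x towards the hinge at the far end, z up. Seam face 32 mm up, level with the tube's axis. Nest: channel 34 mm wide, and at the -x end (nearer the robot) a pocket 40 mm wide, 30 mm long for the cap; the tube has 3 mm of play either way lengthwise.
- nest_cap_end (a point): where the middle of the cap's end face belongs (block frame: -62.5, 0, 31.5 mm). Finger cut-out: both side walls of the lower half are cut away down to 8 mm above the bench over 62 to 102 mm from this point towards nest_tip_end (centre 82 mm); elsewhere the walls leave no finger room beside a tube in the nest.
- nest_tip_end (a point): where the middle of the tube's tip belongs (block frame: +62.5, 0, 31.5 mm)
- hinge_mid (a point): middle of the hinge line, which runs along the block's y, 79 mm from the block's centre at its far end, 32 mm above the bench
- tab (a point): middle of the steel pull tab (12 mm long, 36 mm wide, 5 mm thick, close to the seam side) on the free end of the upper half, 161 mm from the hinge line; the aluminium of the upper half reaches 155 mm from the hinge line, the tab's end 167 mm
- upper_half (a joint): opening angle of the upper half (155 mm from hinge to free end, 56 mm wide, 28 mm thick, 0.2 kg) in rad: 0 shut, edges meeting; 1.57 standing upright; starts at 1.78 to 2.02, leaning back away from the nest. Stiff hinge (0.3 N m): it stays where it is left and has to be moved all the way; shut, its top is flat, 60 mm above the bench.
- tube_stand: grey slanted stand with three round places in a row along y (42 mm apart), fixed; base 118 x 142 mm; origin under its centre, +x to the rear; the tubes lean in it 45 degrees towards -x, caps uppermost at the front. The middle place is empty.
- stand_top (a point): middle of the top face of the stand's upper hole plate, 78 mm above the bench; the plate is square to the tubes; 52 mm of the long tube stand out of it, measured along the tube, so pull it 75 mm along its own axis to free it
- long_tube: white plastic sample tube, 125 mm long in all, 30 mm diameter, 42 to 84 g, with a black eight-sided screw cap 24 mm long and 35 mm across flats that keeps it from rolling; in either outer place of the stand. Origin at the middle of the tip (tip tapers over 16 mm), z along the axis towards the cap.
- long_tube_cap_end (a point): middle of the cap's end face of the long tube, 125 mm from the tip
- short_tube: like the long tube but 100 mm long, in the other outer place of the stand; stays there. Origin at its tip, z towards its cap.

How it is judged:
By the outcome, as a careful person would: the job done as asked, in the order asked, and still so for the second after the job is handed in, with the robot touching nothing.
It also fails if it takes over 72 s, if anything falls off the work surface, if the arm or the gripper's body presses on something with over 40 N, if the wrist force passes 120 N, or if a joint passes its speed limit or range.

## Working session

There is one attempt and no reset: what is moved stays moved. The work goes in short steps, Python scripts to look and compute and a tool call to move; the robot and the scene stay as the last step left them, time stands still between calls to the robot, and variables do not carry over. Pictures are saved under pics/ and viewed, at most 10 in all, crops included, and the job is handed in when it is done.

Besides the shell and the picture viewer there is one more tool, called after ">>>" by a JSON object that holds its "method" and its "body". move_arm: Moves the arm, as the interface text tells. Its arguments: {"type":"object","properties":{"plan":{"type":"array","items":{"type":"object","properties":{"delta_pos":{"type":"array","items":{"type":"number"}},"turn":{"type":"array","items":{"type":"number"}},"fingers":{"type":"number"}}}},"force":{"type":"number"}},"required":["plan"]}

```bash
mkdir -p pics; cat > h.py <<'E'
import numpy as np, cv2
from workcell import get_obs, camera, hand_in, tip_reach
from scipy.spatial.transform import Rotation as Ro
def pose(o=None):
    o=o or get_obs(); return Ro.from_quat(o["ee_rot"]).as_matrix(), np.array(o["position"])
def cam(n):
    o=get_obs(); c=camera(n)
    if n=="wrist":
        R,p=pose(o); T=np.array(c["tool_from_camera"]); c["Rw"]=R@T[:3,:3]; c["o"]=R@T[:3,3]+p
    else:
        c["Rw"]=np.array(c["R"]).T; c["o"]=-c["Rw"]@np.array(c["t"])
    return c
def slopes(c,u,v):
    x=(np.asarray(u,float)-c["cx"])/c["fx"]; y=(np.asarray(v,float)-c["cy"])/c["fy"]
    a,b=x.copy(),y.copy()
    for _ in range(8):
        s=1+c["k1"]*(a*a+b*b); a,b=x/s,y/s
    return a,b
def ray(c,u,v):
    a,b=slopes(c,u,v); d=np.stack([a,b,np.ones_like(a)],-1)@c["Rw"].T; return d
def plane(c,u,v,z):
    d=ray(c,u,v); return c["o"]+d*((z-c["o"][2])/d[...,2])[...,None]
def cloud(c):
    v,u=np.mgrid[:384,:512]; d=ray(c,u,v); P=c["o"]+d*c["range_z"][...,None]; P[c["range_z"]==0]=np.nan; return P
def tri(c1,p1,c2,p2):
    d1=ray(c1,*p1);d2=ray(c2,*p2);A=np.stack([d1,-d2],1);s=np.linalg.lstsq(A,c2["o"]-c1["o"],rcond=None)[0]
    a=c1["o"]+d1*s[0];b=c2["o"]+d2*s[1];return (a+b)/2,np.linalg.norm(a-b)
def proj(c,X):
    q=(np.asarray(X)-c["o"])@c["Rw"]; a,b=q[...,0]/q[...,2],q[...,1]/q[...,2]; s=1+c["k1"]*(a*a+b*b)
    return np.stack([a*s*c["fx"]+c["cx"],b*s*c["fy"]+c["cy"]],-1)
E
python3 - <<'E'
from h import *
for n in("scene","top"):
    c=cam(n); np.save(f"{n}.npy",c,allow_pickle=True)
    cv2.imwrite(f"pics/{n}0.png",c["color"][...,::-1]); print(n,c["o"],c["fx"],(c["range_z"]>0).mean())
o=get_obs();print(o["position"],o["ee_rot"],tip_reach)
E
```

```text
scene [-0.22424207  0.61188305  1.03783322] 413.76750722796027 0.9956766764322916
top [0.2868822  0.01366436 1.12957768] 360.79206992841415 0.9961293538411459
[ 0.2693457  -0.56362586  0.24160242] [ 9.75257861e-01  2.21069433e-01 -1.75397890e-04 -6.16186061e-04] 0.011
```

View pics/scene0.png

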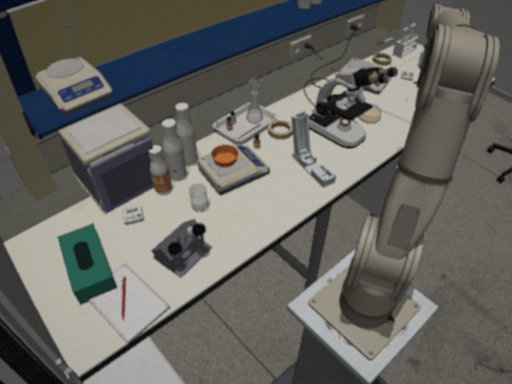

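View pics/top0.png

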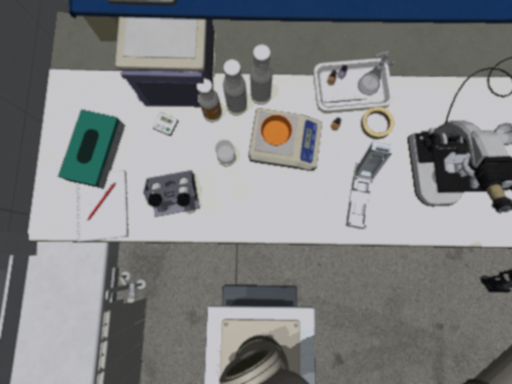

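The scene view shows the stand at about (182,248) with its caps at (173,249) and (198,229), and the cold block at about (310,155). The top view has the stand at (172,194), the lower half of the block at (358,208) and the upper half at (373,160).

```bash
python3 - <<'E'
from h import *
t=np.load("top.npy",allow_pickle=True).item(); s=np.load("scene.npy",allow_pickle=True).item()
def crop(c,u0,v0,w,h): return cv2.resize(c["color"][v0:v0+h,u0:u0+w,::-1],(400,300),interpolation=cv2.INTER_CUBIC)
im=np.vstack([np.hstack([crop(t,132,165,80,60),crop(t,320,135,130,98)]),np.hstack([crop(s,142,210,80,60),crop(s,270,105,107,80)])])
cv2.imwrite("pics/crops0.png",im)
for n,c in(("top",t),("scene",s)):
    P=cloud(c); m=P[...,2]
    for nm,(u0,v0,w,h) in ({"st":(140,165,65,55),"bl":(340,138,60,95)} if n=="top" else {"st":(145,215,70,60),"bl":(285,105,60,85)}).items():
        Q=P[v0:v0+h,u0:u0+w].reshape(-1,3); C=c["color"][v0:v0+h,u0:u0+w].reshape(-1,3).astype(int)
        k=Q[:,2]>.015; print(n,nm,k.sum(),np.nanmin(Q[k],0).round(3),np.nanmax(Q[k],0).round(3), "bench z",np.nanmedian(Q[~k][:,2]).round(4))
        if nm=="st":
            d=(C.max(1)<45)&k; q=Q[d]; 
            for z in (1,-1):
                y0=np.median(q[:,1]); g=q[(q[:,1]-y0)*z>0]; print("  dark",len(g),g.mean(0).round(3),np.percentile(g,5,axis=0).round(3),np.percentile(g,95,axis=0).round(3))
        else:
            for z0,z1 in((.025,.04),(.06,.2)):
                g=Q[(Q[:,2]>z0)&(Q[:,2]<z1)].astype(np.float32)
                print("  ",z0,len(g),g.mean(0).round(3),cv2.minAreaRect(g[:,:2].copy()))
E
```

```text
top st 1385 [0.438 0.204 0.015] [0.56  0.358 0.127] bench z 0.0004
  dark 135 [0.457 0.308 0.097] [0.444 0.296 0.085] [0.472 0.325 0.108]
  dark 135 [0.461 0.223 0.108] [0.443 0.21  0.049] [0.508 0.237 0.123]
top bl 1476 [ 0.392 -0.355  0.015] [ 0.615 -0.259  0.196] bench z 0.0006
   0.025 419 [ 0.477 -0.303  0.032] ((0.484213650226593, -0.3043830692768097), (0.06041097268462181, 0.18061710894107819), 79.75788879394531)
   0.06 688 [ 0.583 -0.321  0.133] ((0.5826579928398132, -0.32223790884017944), (0.06000376492738724, 0.059838682413101196), 80.86792755126953)
scene st 1143 [0.432 0.203 0.015] [0.553 0.359 0.128] bench z -0.0
  dark 167 [0.46  0.334 0.069] [0.437 0.316 0.022] [0.501 0.354 0.103]
  dark 167 [0.448 0.256 0.104] [0.437 0.218 0.086] [0.46  0.311 0.122]
scene bl 2227 [ 0.384 -0.594  0.015] [ 0.749 -0.26   0.195] bench z -0.0015
   0.025 471 [ 0.519 -0.381  0.032] ((0.5837886929512024, -0.41531020402908325), (0.23413556814193726, 0.45556265115737915), 31.877941131591797)
   0.06 911 [ 0.58  -0.391  0.123] ((0.5749918818473816, -0.4276934266090393), (0.15776020288467407, 0.28156423568725586), 20.159826278686523)
```

View pics/crops0.png

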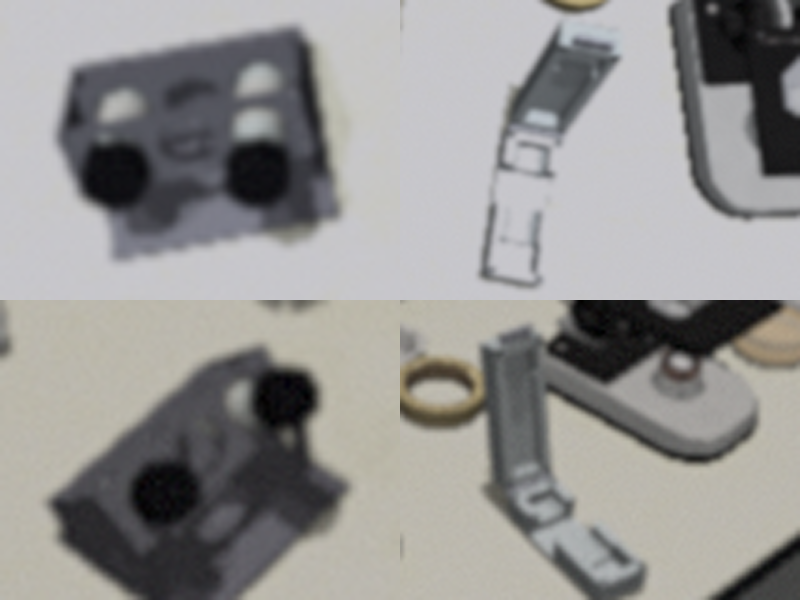

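Top crop: the long tube is on the right, with its cap at (258,172) in the crop and the taller white part behind it. The short tube is on the left and the upper half of the block leans back. Next I move the wrist over the stand for a close measurement.

Units first: shifts go in shares of 0.6 m and turns go in shares of 2 pi rad. So -0.6 m / 0.6 = -1, 0.26 m / 0.6 = 0.4333, 0.26 rad / 6.2832 = 0.0414.

>>> {"method": "move_arm", "body": {"plan": [{"delta_pos":[0.05,-0.0667,-0.15],"turn":[0,0,0.0207]},{"delta_pos":[0.1,-0.1333,-0.15],"turn":[0,0,0.0414]},{"delta_pos":[0.1667,-0.2167,-0.15],"turn":[0,0,0.0414]},{"delta_pos":[0.2333,-0.3,-0.15],"turn":[0,0,0.0414]},{"delta_pos":[0.3,-0.3833,-0.15],"turn":[0,0,0.0414]},{"delta_pos":[0.3667,-0.4833,-0.15],"turn":[0,0,0.0414]},{"delta_pos":[0.4333,-0.5833,-0.15],"turn":[0,0,0.0414]},{"delta_pos":[0.5,-0.6667,-0.15],"turn":[0,0,0.0414]},{"delta_pos":[0.5667,-0.7667,-0.15],"turn":[0,0,0.0414]},{"delta_pos":[0.6333,-0.8667,-0.15],"turn":[0,0,0.0414]},{"delta_pos":[0.7,-0.95,-0.15],"turn":[0,0,0.0414]},{"delta_pos":[0.7333,-1,-0.15],"turn":[0,0,0.0414]}]}}

```text
validation failed for argument at $.pl...
```

```bash
python3 - <<'E'
from h import *
o=get_obs();R,p=pose(o);print(o["clock"],p,R.round(3).tolist(),o["joint_pos"])
c=cam("wrist");np.save("w1.npy",c,allow_pickle=True);cv2.imwrite("pics/w1.png",c["color"][...,::-1]);print(c["o"],c["Rw"].round(2).tolist(),c["fx"],c["tool_from_camera"])
P=cloud(c);print(np.isfinite(P[...,2]).mean())
E
```

```text
0.1 [ 0.2693457  -0.56362586  0.24160242] [[0.902, 0.431, -0.001], [0.431, -0.902, 0.001], [-0.0, -0.001, -1.0]] [ 1.10238019  0.33280513 -0.06468714  1.4608474   0.02160726  1.34991703
 -0.0885027 ]
[ 0.33081363 -0.5348254   0.37288947] [[0.43, -0.87, -0.24], [-0.9, -0.42, -0.11], [-0.0, 0.27, -0.96]] 319.2578583449595 [[-8.45908382e-04 -9.63602157e-01 -2.67339051e-01  6.78694457e-02]
 [ 9.99999598e-01 -7.35758081e-04 -5.12195908e-04  3.51559945e-04]
 [ 2.96856215e-04 -2.67339377e-01  9.63602392e-01 -1.31292341e-01]
 [ 0.00000000e+00  0.00000000e+00  0.00000000e+00  1.00000000e+00]]
0.9959208170572916
```

View pics/w1.png

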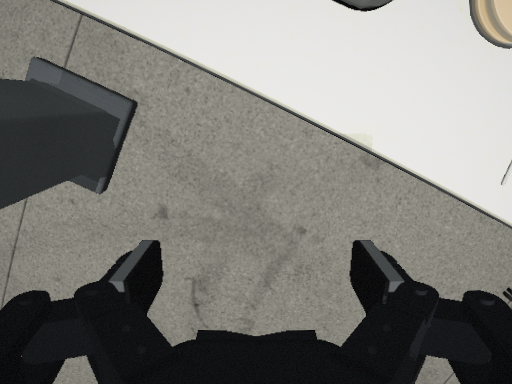

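The plan was refused, so this picture shows only the floor and bench edge from the start pose. I retry with "fingers" given in every row.

In the tool's units: -0.6 m / 0.6 = -1, -0.57 m / 0.6 = -0.95, 0.26 rad / 6.2832 = 0.0414.

>>> {"method": "move_arm", "body": {"plan": [{"delta_pos":[0.05,-0.0667,-0.15],"turn":[0,0,0.0207],"fingers":0},{"delta_pos":[0.1,-0.1333,-0.15],"turn":[0,0,0.0414],"fingers":0},{"delta_pos":[0.1667,-0.2167,-0.15],"turn":[0,0,0.0414],"fingers":0},{"delta_pos":[0.2333,-0.3,-0.15],"turn":[0,0,0.0414],"fingers":0},{"delta_pos":[0.3,-0.3833,-0.15],"turn":[0,0,0.0414],"fingers":0},{"delta_pos":[0.3667,-0.4833,-0.15],"turn":[0,0,0.0414],"fingers":0},{"delta_pos":[0.4333,-0.5833,-0.15],"turn":[0,0,0.0414],"fingers":0},{"delta_pos":[0.5,-0.6667,-0.15],"turn":[0,0,0.0414],"fingers":0},{"delta_pos":[0.5667,-0.7667,-0.15],"turn":[0,0,0.0414],"fingers":0},{"delta_pos":[0.6333,-0.8667,-0.15],"turn":[0,0,0.0414],"fingers":0},{"delta_pos":[0.7,-0.95,-0.15],"turn":[0,0,0.0414],"fingers":0},{"delta_pos":[0.7333,-1,-0.15],"turn":[0,0,0.0414],"fingers":0}], "force": 40}}

```text
clock: 1.65
position: [0.4018, 0.1361, 0.3324]
ee_rot: [0.996, 0.093, 0.0, 0.0]
ft_force: [1.2, -0.2, -0.2]
grip_width: 0.999
grasp_force: 0.0
```

```bash
python3 - <<'E'
from h import *
o=get_obs();R,p=pose(o);print(o["clock"],p)
c=cam("wrist");np.save("w1.npy",c,allow_pickle=True);cv2.imwrite("pics/w2.png",c["color"][...,::-1])
P=cloud(c);k=(P[...,2]>.06)&(P[...,0]>.35)&(P[...,0]<.62)&(P[...,1]>.15)&(P[...,1]<.4)
d=k&(c["color"].max(2)<50)&(P[...,2]<.14)
n,l,st,ce=cv2.connectedComponentsWithStats(d.astype(np.uint8))
for i in range(1,n):
    if st[i,4]>150: print(st[i],ce[i].round(),np.nanmean(P[l==i],0).round(3),np.nanpercentile(P[l==i],[2,98],axis=0).round(3).tolist())
# plane fit of upper plate: non dark, grey
g=k&(c["color"].max(2)>=50); Q=P[g]; print(len(Q))
E
```

```text
1.65 [0.40183977 0.13611101 0.33237449]
[  94   69   39   37 1025] [113.  88.] [0.458 0.31  0.096] [[0.439, 0.296, 0.081], [0.475, 0.328, 0.107]]
[ 165   83   35   37 1087] [182. 101.] [0.457 0.226 0.114] [[0.438, 0.21, 0.102], [0.474, 0.243, 0.124]]
4221
```

View pics/w2.png

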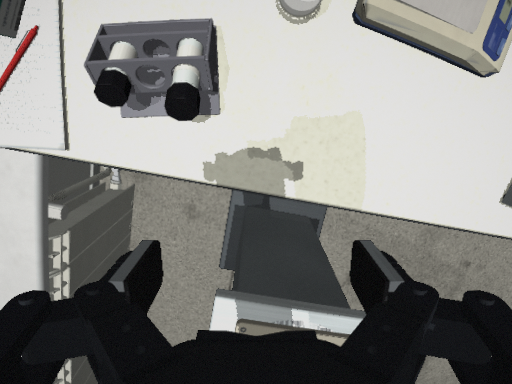

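The wrist view shows the stand at about (155,62), the long tube's cap at (182,101) and the short tube's cap at (113,88). Next I find the tube axis from the end faces and the plate.

```bash
python3 - <<'E'
from h import *
W=np.load("w1.npy",allow_pickle=True).item();T=np.load("top.npy",allow_pickle=True).item();S=np.load("scene.npy",allow_pickle=True).item()
rng=np.random.default_rng(0)
for nm,c in(("w",W),("t",T),("s",S)):
    P=cloud(c);col=c["color"].astype(int);k=(P[...,0]>.36)&(P[...,0]<.62)&(P[...,1]>.15)&(P[...,1]<.4)
    m=k&(P[...,2]>.04)&(P[...,2]<.13)&(col.max(2)>=50)&(col.max(2)<150); Q=P[m];best=0
    for _ in range(800):
        a=Q[rng.choice(len(Q),3,False)];n=np.cross(a[1]-a[0],a[2]-a[0]);n/=np.linalg.norm(n)+1e-12
        if n[2]<0:n=-n
        if abs(n[2]-.707)>.12 or n[0]>0: continue
        i=abs((Q-a[0])@n)<.0025
        if i.sum()>best:best=i.sum();I=i
    q=Q[I];mu=q.mean(0);n=np.linalg.svd(q-mu)[2][2];n*=np.sign(n[2]);print(nm,"plate",best,n.round(3),"yaw",np.degrees(np.arctan2(-n[1],-n[0])).round(1))
    al=np.radians(10.7);a=np.array([-np.cos(al),-np.sin(al),1])/2**.5
    d=k&(col.max(2)<50)&(P[...,2]>.075)
    N,l,st,ce=cv2.connectedComponentsWithStats(d.astype(np.uint8))
    for i in range(1,N):
        if st[i,4]<60: continue
        q=P[l==i];s=q@a;top=np.percentile(s,90);e=q[abs(s-top)<.003]
        # circle-ish centre of end face from extents
        u=np.array([-np.sin(al),np.cos(al),0]);v=np.cross(a,u)
        lo,hi=np.percentile(e@u,[2,98]),0;b=np.percentile(e@v,[2,98])
        print("  cap",st[i,4],len(e),"face s",top.round(4),"u",lo.round(4),"v",b.round(4),"centre",(a*np.median(e@a)+u*lo.mean()+v*b.mean()).round(4))
E
```

```text
w plate 2053 [-0.682 -0.14   0.718] yaw 11.6
  cap 1014 565 face s -0.2841 u [0.2065 0.2384] v [-0.4372 -0.4059] centre [0.4494 0.3113 0.0967]
  cap 1085 612 face s -0.2604 u [0.1227 0.1545] v [-0.4375 -0.4059] centre [0.4487 0.2258 0.1136]
  cap 16984 3948 face s -0.0152 u [0.0704 0.1287] v [-0.6083 -0.5656] centre [0.4003 0.177  0.4038]
t plate 294 [-0.698 -0.146  0.701] yaw 11.8
  cap 134 77 face s -0.2611 u [0.123  0.1537] v [-0.4388 -0.4096] centre [0.4513 0.2261 0.1145]
  cap 133 67 face s -0.2843 u [0.207 0.235] v [-0.4402 -0.4085] centre [0.4523 0.3104 0.098 ]
s plate 232 [-0.692 -0.161  0.704] yaw 13.1
  cap 113 45 face s -0.2573 u [0.1283 0.1561] v [-0.4344 -0.4051] centre [0.4448 0.2287 0.1141]
  cap 147 68 face s -0.2805 u [0.2107 0.2401] v [-0.433  -0.4018] centre [0.4441 0.3133 0.0958]
```

```bash
cat >> h.py <<'E'
def frame(z,y):
    z=np.array(z,float);z/=np.linalg.norm(z);y=np.array(y,float);y-=z*(y@z);y/=np.linalg.norm(y);return np.stack([np.cross(y,z),y,z],1)
def go(p,Rt,tag=""):
    o=get_obs();R,q=pose(o);print(tag,"delta",(R.T@(np.array(p)-q)).round(4),"turn",Ro.from_matrix(R.T@Rt).as_rotvec().round(4),"clk",o["clock"])
E
python3 - <<'E'
from h import *
al=np.radians(11.7);xs=np.array([np.cos(al),np.sin(al),0]);ys=np.array([-xs[1],xs[0],0]);a=(-xs+[0,0,1])/2**.5
G=np.array([.4485,.2265,.114])-.0375*a; zt=-(xs+[0,0,1])/2**.5
Rt=frame(zt,-ys);print(G,Rt.round(3).tolist())
go(G-.11*zt,Rt,"pre");print(get_obs()["joint_pos"].round(2))
E
```

```text
[0.47446557 0.23187721 0.0874835 ] [[0.692, 0.203, -0.692], [0.143, -0.979, -0.143], [-0.707, 0.0, -0.707]]
pre delta [ 0.166  -0.0722  0.1681] turn [-0.0058 -0.7879 -0.0089] clk 1.7
[ 0.57 -0.16 -0.89  1.75 -0.13  1.49 -1.68]
```

In the tool's units: 0.168 m / 0.6 = 0.28, 0.166 m / 0.6 = 0.2767, -0.788 rad / 6.2832 = -0.1254.

>>> {"method": "move_arm", "body": {"plan": [{"delta_pos":[0.0667,-0.0333,0],"turn":[0,-0.0239,0],"fingers":0.3},{"delta_pos":[0.1333,-0.0667,0.0333],"turn":[0,-0.0477,0],"fingers":0.3},{"delta_pos":[0.2,-0.1,0.0667],"turn":[0,-0.0716,0],"fingers":0.3},{"delta_pos":[0.25,-0.1167,0.1167],"turn":[0,-0.0955,0],"fingers":0.3},{"delta_pos":[0.2767,-0.12,0.1667],"turn":[-0.001,-0.1194,-0.0014],"fingers":0.3},{"delta_pos":[0.2767,-0.12,0.2167],"turn":[-0.001,-0.1254,-0.0014],"fingers":0.3},{"delta_pos":[0.2767,-0.12,0.25],"turn":[-0.001,-0.1254,-0.0014],"fingers":0.3},{"delta_pos":[0.2767,-0.12,0.28],"turn":[-0.001,-0.1254,-0.0014],"fingers":0.3},{"delta_pos":[0.2767,-0.12,0.28],"turn":[-0.001,-0.1254,-0.0014],"fingers":0.3}]}}

```text
clock: 2.82
position: [0.5483, 0.2342, 0.1581]
ee_rot: [0.919, 0.089, -0.382, 0.04]
ft_force: [-0.5, 0.3, 0.7]
grip_width: 0.697
grasp_force: 0.0
```

```bash
python3 - <<'E'
from h import *
al=np.radians(11.7);xs=np.array([np.cos(al),np.sin(al),0]);ys=np.array([-xs[1],xs[0],0]);a=(-xs+[0,0,1])/2**.5
E=np.array([.4485,.2265,.114]);G=E-.0375*a; zt=-(xs+[0,0,1])/2**.5;Rt=frame(zt,-ys)
go(G,Rt,"grasp");print(get_obs()["joint_pos"].round(2))
c=cam("wrist");np.save("w3.npy",c,allow_pickle=True)
im=np.ascontiguousarray(c["color"][...,::-1])
for s in(0,.024,.0375,.052): cv2.circle(im,tuple(proj(c,E-s*a).round().astype(int).tolist()),2,(0,0,255),-1)
cv2.imwrite("pics/w3.png",im)
E
```

```text
grasp delta [-0.0014 -0.0125  0.1014] turn [-0.0019  0.0021 -0.0107] clk 2.825
[-0.37  0.92 -0.06  0.93 -0.13  2.06 -1.82]
```

View pics/w3.png

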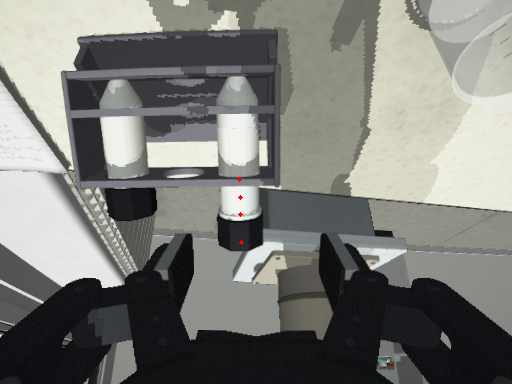

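The dots fall on the tube's centre line, with the cap edge at row 216 and the plate at about 180, so the estimate holds. I approach along the tool axis.

In the tool's units: 0.05 m / 0.6 = 0.0833, 0.04 m / 0.6 = 0.0667, -0.01 rad / 6.2832 = -0.0016.

>>> {"method": "move_arm", "body": {"plan": [{"delta_pos":[-0.0017,-0.02,0.0167],"turn":[0,0,-0.0016],"fingers":0.3},{"delta_pos":[-0.0017,-0.02,0.0417],"turn":[0,0,-0.0016],"fingers":0.3},{"delta_pos":[-0.0017,-0.02,0.0667],"turn":[0,0,-0.0016],"fingers":0.3},{"delta_pos":[-0.0017,-0.02,0.0833],"turn":[0,0,-0.0016],"fingers":0.3},{"delta_pos":[-0.0017,-0.02,0.0833],"turn":[0,0,-0.0016],"fingers":0.3}]}}

```text
clock: 3.5
position: [0.5104, 0.2397, 0.1272]
ee_rot: [0.919, 0.095, -0.38, 0.036]
ft_force: [-0.2, 0.5, 0.7]
grip_width: 0.7
grasp_force: 0.0
```

```bash
cat > st.py <<'E'
from h import *
al=np.radians(11.7);xs=np.array([np.cos(al),np.sin(al),0]);ys=np.array([-xs[1],xs[0],0]);a=(-xs+[0,0,1])/2**.5
E=np.array([.4485,.2265,.114]);G=E-.0375*a; zt=-(xs+[0,0,1])/2**.5;Rt=frame(zt,-ys)
E
python3 - <<'E'
from st import *
go(G,Rt,"grasp");print(get_obs()["joint_pos"].round(2))
E
```

```text
grasp delta [0.0019 0.0007 0.054 ] turn [-0.0058 -0.002   0.0037] clk 3.5
[-0.38  0.86 -0.09  1.1  -0.13  1.94 -1.82]
```

In the tool's units: 0.054 m / 0.6 = 0.09, 0.002 m / 0.6 = 0.0033, -0.005 rad / 6.2832 = -0.0008.

>>> {"method": "move_arm", "body": {"plan": [{"delta_pos":[0.0033,0.0017,0.025],"turn":[-0.0008,0,0.0006],"fingers":0.3},{"delta_pos":[0.0033,0.0017,0.05],"turn":[-0.0008,0,0.0006],"fingers":0.3},{"delta_pos":[0.0033,0.0017,0.075],"turn":[-0.0008,0,0.0006],"fingers":0.3},{"delta_pos":[0.0033,0.0017,0.09],"turn":[-0.0008,0,0.0006],"fingers":0.3},{"delta_pos":[0.0033,0.0017,0.09],"turn":[-0.0008,0,0.0006],"fingers":0.3}]}}

```text
clock: 4.12
position: [0.4752, 0.2314, 0.0874]
ee_rot: [0.92, 0.094, -0.38, 0.039]
ft_force: [1.1, -0.8, 1.1]
grip_width: 0.694
grasp_force: 0.0
```

```bash
python3 - <<'E'
from st import *
go(G,Rt,"grasp");print(get_obs()["joint_pos"].round(2))
c=cam("wrist");im=c["color"][...,::-1];cv2.imwrite("pics/w4.png",im)
E
```

```text
grasp delta [-0.0005 -0.0006  0.0004] turn [-0.0005 -0.0022 -0.001 ] clk 4.125
[-0.38  0.83 -0.09  1.25 -0.12  1.82 -1.82]
```

View pics/w4.png

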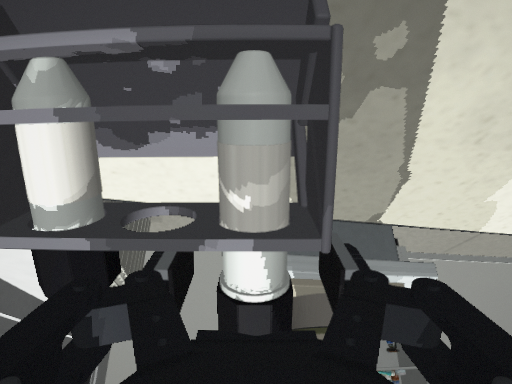

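The bare part of the tube sits centred between the pads, around column 256 and rows 245-300. I close on it and then pull along the axis (tool -x, 80 mm and more).

In the tool's units: -0.03 m / 0.6 = -0.05, -0.02 m / 0.6 = -0.0333.

>>> {"method": "move_arm", "body": {"plan": [{"delta_pos":[0,0,0],"turn":[0,0,0],"fingers":0.6},{"delta_pos":[0,0,0],"turn":[0,0,0],"fingers":0.8},{"delta_pos":[0,0,0],"turn":[0,0,0],"fingers":0.8},{"delta_pos":[0,0,0],"turn":[0,0,0],"fingers":0.8},{"delta_pos":[0,0,0],"turn":[0,0,0],"fingers":0.8},{"delta_pos":[-0.0167,0,0],"turn":[0,0,0],"fingers":0.8},{"delta_pos":[-0.0333,0,0],"turn":[0,0,0],"fingers":0.8},{"delta_pos":[-0.05,0,0],"turn":[0,0,0],"fingers":0.8}], "force": 50}}

```text
clock: 5.18
position: [0.4539, 0.2269, 0.1086]
ee_rot: [0.92, 0.094, -0.38, 0.039]
ft_force: [1.7, 0.1, 0.7]
grip_width: 0.328
grasp_force: 49.0
```

In the tool's units: -0.1 m / 0.6 = -0.1667, -0.09 m / 0.6 = -0.15.

>>> {"method": "move_arm", "body": {"plan": [{"delta_pos":[-0.025,0,0],"turn":[0,0,0],"fingers":0.8},{"delta_pos":[-0.05,0,0],"turn":[0,0,0],"fingers":0.8},{"delta_pos":[-0.075,0,0],"turn":[0,0,0],"fingers":0.8},{"delta_pos":[-0.1,0,0],"turn":[0,0,0],"fingers":0.8},{"delta_pos":[-0.125,0,0],"turn":[0,0,0],"fingers":0.8},{"delta_pos":[-0.15,0,0],"turn":[0,0,0],"fingers":0.8},{"delta_pos":[-0.1667,0,0],"turn":[0,0,0],"fingers":0.8},{"delta_pos":[-0.1667,0,0],"turn":[0,0,0],"fingers":0.8}]}}

```text
clock: 6.18
position: [0.3848, 0.2129, 0.1796]
ee_rot: [0.92, 0.094, -0.379, 0.039]
ft_force: [-0.8, 0.0, 0.0]
grip_width: 0.331
grasp_force: 49.2
```

```bash
python3 - <<'E'
from st import *
R,p=pose();o=get_obs();print(p,o["grip_width"],o["grasp_force"],o["joint_pos"].round(2))
yb=np.radians(-10.2);xb=np.array([np.cos(yb),np.sin(yb),0]);yv=np.array([-xb[1],xb[0],0])
c=cam("wrist");cv2.imwrite("pics/w5.png",c["color"][...,::-1])
go([.50,-.10,.2],frame([0,0,-1],-yv),"to lay")
# block measurement from the top cloud
T=np.load("top.npy",allow_pickle=True).item();P=cloud(T)
m=(P[...,0]>.37)&(P[...,0]<.57)&(P[...,1]>-.37)&(P[...,1]<-.25)&(P[...,2]>.027)&(P[...,2]<.038)
q=P[m].astype(np.float32);print(len(q),cv2.minAreaRect(q[:,:2].copy()),np.median(q[:,2]))
E
```

```text
[0.38483237 0.21292778 0.17956504] 0.33069191417219546 49.209251403808594 [-0.38  0.55 -0.12  1.51 -0.16  1.84 -1.86]
to lay delta [ 0.0205  0.3296 -0.0497] turn [0.1495 0.7728 0.3611] clk 6.225
390 ((0.4785985052585602, -0.3033685088157654), (0.06041097268462181, 0.1692049503326416), 79.75788879394531) 0.032386083
```

In the tool's units: 0.33 m / 0.6 = 0.55, 0.14 m / 0.6 = 0.2333, 0.02 rad / 6.2832 = 0.0032.

>>> {"method": "move_arm", "body": {"plan": [{"delta_pos":[0,0.0333,-0.0833],"turn":[0,0.008,0.0032],"fingers":0.8},{"delta_pos":[0,0.1,-0.0833],"turn":[0.0048,0.0239,0.0111],"fingers":0.8},{"delta_pos":[0,0.1667,-0.0833],"turn":[0.008,0.0414,0.0191],"fingers":0.8},{"delta_pos":[0,0.2333,-0.0833],"turn":[0.0111,0.0589,0.0271],"fingers":0.8},{"delta_pos":[0,0.3,-0.0833],"turn":[0.0143,0.0764,0.035],"fingers":0.8},{"delta_pos":[0,0.3667,-0.0833],"turn":[0.0175,0.0923,0.043],"fingers":0.8},{"delta_pos":[0.0167,0.4333,-0.0667],"turn":[0.0207,0.1082,0.0509],"fingers":0.8},{"delta_pos":[0.0167,0.5,-0.05],"turn":[0.0238,0.123,0.0575],"fingers":0.8},{"delta_pos":[0.0167,0.55,-0.0167],"turn":[0.0238,0.123,0.0575],"fingers":0.8},{"delta_pos":[0.0167,0.55,-0.0167],"turn":[0.0238,0.123,0.0575],"fingers":0.8}]}}

```text
clock: 7.48
position: [0.4639, -0.1101, 0.1781]
ee_rot: [0.996, -0.091, -0.001, 0.0]
ft_force: [1.1, -0.0, -1.6]
grip_width: 0.329
grasp_force: 49.5
```

```bash
cat > bl.py <<'E'
from h import *
yb=np.radians(-10.2);xb=np.array([np.cos(yb),np.sin(yb),0]);yv=np.array([-xb[1],xb[0],0]);RD=frame([0,0,-1],-yv)
E
python3 - <<'E'
from bl import *
o=get_obs();print(o["position"],o["grip_width"],o["joint_pos"].round(2))
go([.44,-.12,.05],RD,"lay50")
c=cam("scene");cv2.imwrite("pics/s5.png",c["color"][...,::-1])
S=cloud(c);T=np.load("top.npy",allow_pickle=True).item();P=cloud(T)
m=(P[...,0]>.38)&(P[...,0]<.56)&(P[...,1]>-.22)&(P[...,1]<-.02);print("bench obstacles",np.nanmax(P[m][:,2]))
E
```

```text
[ 0.46393458 -0.11012588  0.17809743] 0.32890765722256354 [-0.01  0.05  0.15  1.93 -0.01  1.16 -1.61]
lay50 delta [-0.0214  0.0139  0.1282] turn [ 0.0009  0.0023 -0.0045] clk 7.475
bench obstacles 0.007907980873657072
```

View pics/s5.png

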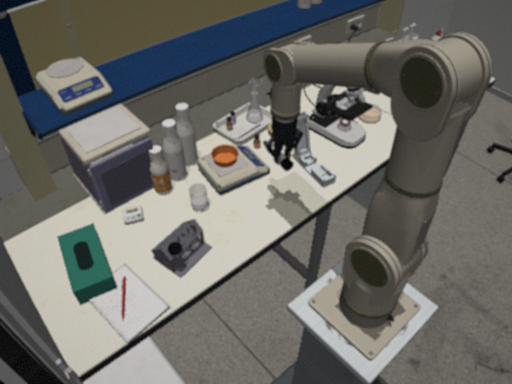

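The stand at (180,248) now holds only the short tube, and the arm with the long tube is at (285,150). I lower it.

In the tool's units: 0.158 m / 0.6 = 0.2633, 0.156 m / 0.6 = 0.26.

>>> {"method": "move_arm", "body": {"plan": [{"delta_pos":[-0.0167,0.0117,0.0667],"turn":[0,0,0],"fingers":0.8},{"delta_pos":[-0.035,0.0233,0.1333],"turn":[0,0,0],"fingers":0.8},{"delta_pos":[-0.035,0.0233,0.1833],"turn":[0,0,0],"fingers":0.8},{"delta_pos":[-0.035,0.0233,0.225],"turn":[0,0,0],"fingers":0.8},{"delta_pos":[-0.035,0.0233,0.2467],"turn":[0,0,0],"fingers":0.8},{"delta_pos":[-0.035,0.0233,0.255],"turn":[0,0,0],"fingers":0.8},{"delta_pos":[-0.035,0.0233,0.26],"turn":[0,0,0],"fingers":0.8},{"delta_pos":[-0.035,0.0233,0.2633],"turn":[0,0,0],"fingers":0.8},{"delta_pos":[-0.035,0.0233,0.2633],"turn":[0,0,0],"fingers":0.8}]}}

```text
clock: 8.65
position: [0.4425, -0.1176, 0.0215]
ee_rot: [0.996, -0.089, 0.0, 0.0]
ft_force: [0.2, 0.4, -0.5]
grip_width: 0.33
grasp_force: 49.5
```

In the tool's units: 0.003 m / 0.6 = 0.005, 0.002 m / 0.6 = 0.0033.

>>> {"method": "move_arm", "body": {"plan": [{"delta_pos":[0,0,0.0017],"turn":[0,0,0],"fingers":0.8},{"delta_pos":[0,0,0.0033],"turn":[0,0,0],"fingers":0.8},{"delta_pos":[0,0,0.005],"turn":[0,0,0],"fingers":0.8},{"delta_pos":[0,0,0.005],"turn":[0,0,0],"fingers":0.8}]}}

```text
clock: 9.15
position: [0.443, -0.1178, 0.0193]
ee_rot: [0.996, -0.089, 0.001, -0.0]
ft_force: [-3.5, 1.0, 15.2]
grip_width: 0.329
grasp_force: 51.0
```

Contact at 15 N. I release and rise.

>>> {"method": "move_arm", "body": {"plan": [{"delta_pos":[0,0,0.0017],"turn":[0,0,0],"fingers":0.6},{"delta_pos":[0,0,0.0017],"turn":[0,0,0],"fingers":0.5},{"delta_pos":[0,0,0.0017],"turn":[0,0,0],"fingers":0.3},{"delta_pos":[0,0,-0.0083],"turn":[0,0,0],"fingers":0.3},{"delta_pos":[0,0,-0.05],"turn":[0,0,0],"fingers":0.3},{"delta_pos":[0,0,-0.1333],"turn":[0,0,0],"fingers":0.3},{"delta_pos":[-0.0667,0,-0.2333],"turn":[0,0,0],"fingers":0.3},{"delta_pos":[-0.0667,0,-0.2667],"turn":[0,0,0],"fingers":0.3},{"delta_pos":[-0.0667,0,-0.2667],"turn":[0,0,0],"fingers":0.3}]}}

```text
clock: 10.28
position: [0.4038, -0.1107, 0.1807]
ee_rot: [0.996, -0.089, 0.002, -0.0]
ft_force: [-0.2, 0.3, -0.3]
grip_width: 0.7
grasp_force: 0.0
```

```bash
python3 - <<'E'
from bl import *
o=get_obs();print(o["position"],o["clock"])
c=cam("wrist");np.save("w6.npy",c,allow_pickle=True);P=cloud(c)
m=(P[...,0]>.37)&(P[...,0]<.58)&(P[...,1]>-.2)&(P[...,1]<-.05)&(P[...,2]>.008)&(P[...,2]<.045)
n,l,s,ce=cv2.connectedComponentsWithStats(m.astype(np.uint8));i=1+np.argmax(s[1:,4]);L=l==i;q=P[L]
print(s[i],np.percentile(q,[1,99],axis=0).round(4))
r=cv2.minAreaRect(q[:,:2].astype(np.float32));print(r,np.nanmedian(P[(abs(P[...,2])<.01)][:,2]))
cap=L&(c["color"].max(2)<60);tb=L&(c["color"].max(2)>90);print("capmean",P[cap].mean(0),"tube",P[tb].mean(0),cap.sum(),tb.sum())
qt=P[tb];ct=qt[qt[:,2]>np.percentile(qt[:,2],60)];mu=ct.mean(0);d=np.linalg.svd(ct-mu)[2][0];d*=np.sign(d[0]);print("axis",mu,d,np.degrees(np.arctan2(d[1],d[0])))
t=(q-mu)@d;print("cap end",mu+d*np.percentile(t,.5),"tip",mu+d*np.percentile(t,99.5),np.ptp(np.percentile(t,[.5,99.5])))
E
```

```text
[ 0.40382587 -0.11066215  0.18072471] 10.275
[ 238   34   37  146 4645] [[ 0.407  -0.1415  0.0189]
 [ 0.5258 -0.0983  0.036 ]]
((0.46732109785079956, -0.1223059594631195), (0.03318842500448227, 0.12435281276702881), 79.54966735839844) -0.0003985892398780111
capmean [ 0.41876561 -0.11338347  0.03214685] tube [ 0.47735238 -0.12390962  0.02746237] 966 3652
axis [ 0.46512518 -0.12165429  0.0306338 ] [ 0.98347868 -0.17973849 -0.02153492] -10.356956141563021
cap end [ 0.40684637 -0.11100338  0.03190991] tip [ 0.52729426 -0.13301618  0.0292725 ] 0.12247127310459371
```

```bash
python3 - <<'E'
from bl import *
go([.46,-.30,.26],RD,"look")
E
```

```text
look delta [ 0.0895  0.1764 -0.0807] turn [-0.0002 -0.0023  0.0001] clk 10.325
```

In the tool's units: 0.176 m / 0.6 = 0.2933, 0.14 m / 0.6 = 0.2333.

>>> {"method": "move_arm", "body": {"plan": [{"delta_pos":[0.0167,0.0333,-0.0667],"turn":[0,0,0],"fingers":0.3},{"delta_pos":[0.05,0.1,-0.1333],"turn":[0,0,0],"fingers":0.3},{"delta_pos":[0.0833,0.1667,-0.1333],"turn":[0,0,0],"fingers":0.3},{"delta_pos":[0.1167,0.2333,-0.1333],"turn":[0,0,0],"fingers":0.3},{"delta_pos":[0.15,0.2933,-0.1333],"turn":[0,0,0],"fingers":0.3},{"delta_pos":[0.15,0.2933,-0.1333],"turn":[0,0,0],"fingers":0.3},{"delta_pos":[0.15,0.2933,-0.1333],"turn":[0,0,0],"fingers":0.3}]}}

```text
clock: 11.2
position: [0.4601, -0.2991, 0.2569]
ee_rot: [0.996, -0.089, -0.001, -0.0]
ft_force: [0.6, -0.0, 0.3]
grip_width: 0.701
grasp_force: 0.0
```

```bash
python3 - <<'E'
from bl import *
o=get_obs();print(o["position"],o["clock"])
c=cam("wrist");np.save("w7.npy",c,allow_pickle=True);P=cloud(c)
cv2.imwrite("pics/w7.png",c["color"][...,::-1])
b=np.array([.478,-.303,0]);X=(P-b)@xb;Y=(P-b)@yv;Z=P[...,2]
m=(abs(Z-.032)<.004)&(abs(X)<.1)&(abs(Y)<.045);print("seam z",np.median(Z[m]),m.sum())
for x0 in(-75,-65,-55,-40,-30,-20,-10,5,20,35,45,55,65,72,80):
    k=m&(abs(X-x0/1000)<.003);y=np.sort(Y[k])*1000
    if len(y)>5:
        neg=y[y<0];pos=y[y>0];print(x0,[ (g.min().round(1),g.max().round(1),len(g)) for g in(neg,pos) if len(g)])
k=m&(abs(Y)<.03);print("x range",np.percentile(X[k],[.2,1,99,99.8])*1000)
for y0 in(-24,-10,0,10,24):
    k=m&(abs(Y-y0/1000)<.003);x=np.sort(X[k])*1000;g=np.where(np.diff(x)>3)[0];print("y",y0,x[[0,-1]].round(1),[(x[i].round(1),x[i+1].round(1)) for i in g])
E
```

```text
[ 0.46010771 -0.29908802  0.25686008] 11.2
seam z 0.03191186806578755 2527
-75 [(np.float64(-27.7), np.float64(-0.5), 78), (np.float64(0.7), np.float64(25.6), 72)]
-65 [(np.float64(-28.7), np.float64(-20.6), 33), (np.float64(18.2), np.float64(25.4), 34)]
-55 [(np.float64(-28.5), np.float64(-21.4), 37), (np.float64(18.1), np.float64(25.2), 33)]
-40 [(np.float64(-28.2), np.float64(-17.7), 49), (np.float64(15.6), np.float64(26.0), 47)]
-30 [(np.float64(-27.9), np.float64(-17.6), 53), (np.float64(15.5), np.float64(25.8), 51)]
-20 [(np.float64(-27.8), np.float64(-17.7), 47), (np.float64(15.3), np.float64(25.7), 50)]
-10 [(np.float64(-28.7), np.float64(-18.5), 19), (np.float64(15.4), np.float64(25.6), 20)]
35 [(np.float64(-28.9), np.float64(-17.9), 64), (np.float64(15.9), np.float64(25.8), 59)]
45 [(np.float64(-28.7), np.float64(-17.8), 55), (np.float64(15.8), np.float64(25.7), 50)]
55 [(np.float64(-28.6), np.float64(-0.5), 111), (np.float64(0.6), np.float64(25.5), 101)]
65 [(np.float64(-28.3), np.float64(-0.4), 151), (np.float64(0.6), np.float64(26.4), 142)]
x range [-85.67973772 -85.29974167  68.87832653  68.93004734]
y -24 [-85.8  68.9] [(np.float64(-11.0), np.float64(29.9))]
y -10 [-85.7  68.9] [(np.float64(-76.1), np.float64(55.5))]
y 0 [-85.4  69. ] [(np.float64(-76.0), np.float64(55.5))]
y 10 [-85.6  68.9] [(np.float64(-75.8), np.float64(55.5))]
y 24 [-85.4  68.9] [(np.float64(-11.1), np.float64(30.0))]
```

View pics/w7.png

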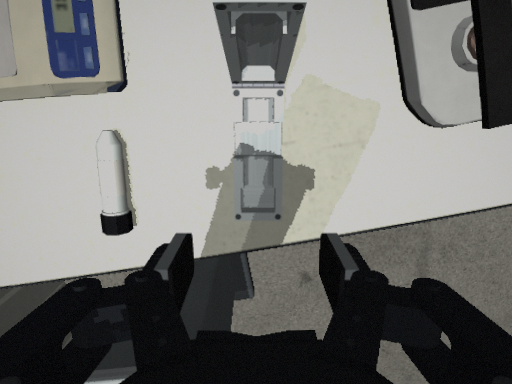

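The wrist view shows the block's nest at (258,165), the cut-out around row 140, the upper half at (260,40) and the tube lying at (115,180), cap toward the robot. The wall and nest edges match the drawing: seam 31.9 mm, nest 131.5 mm. I go to the tube at 82 mm from the cap end.

```bash
python3 - <<'E'
from bl import *
go([.4868,-.1258,.07],RD,"above")
E
```

```text
above delta [-0.004  -0.1747  0.1874] turn [-0.0005  0.0017  0.0011] clk 11.25
```

In the tool's units: 0.187 m / 0.6 = 0.3117, -0.004 m / 0.6 = -0.0067.

>>> {"method": "move_arm", "body": {"plan": [{"delta_pos":[0,-0.0667,0.0333],"turn":[0,0,0],"fingers":0.3},{"delta_pos":[-0.0033,-0.1333,0.0833],"turn":[0,0,0],"fingers":0.3},{"delta_pos":[-0.0067,-0.2,0.15],"turn":[0,0,0],"fingers":0.3},{"delta_pos":[-0.0067,-0.2667,0.2167],"turn":[0,0,0],"fingers":0.3},{"delta_pos":[-0.0067,-0.2917,0.2667],"turn":[0,0,0],"fingers":0.3},{"delta_pos":[-0.0067,-0.2917,0.3117],"turn":[0,0,0],"fingers":0.3},{"delta_pos":[-0.0067,-0.2917,0.3117],"turn":[0,0,0],"fingers":0.3},{"delta_pos":[-0.0067,-0.2917,0.3117],"turn":[0,0,0],"fingers":0.3}]}}

```text
clock: 12.25
position: [0.4878, -0.1266, 0.0723]
ee_rot: [0.996, -0.089, 0.001, 0.0]
ft_force: [-0.2, -0.7, 0.8]
grip_width: 0.7
grasp_force: 0.0
```

```bash
python3 - <<'E'
from bl import *
go([.4868,-.1258,.014],RD,"grip")
E
```

```text
grip delta [-0.0011 -0.0006  0.0583] turn [-0.0001 -0.0011  0.0003] clk 12.25
```

>>> {"method": "move_arm", "body": {"plan": [{"delta_pos":[-0.0017,-0.0017,0.0333],"turn":[0,0,0],"fingers":0.3},{"delta_pos":[-0.0017,-0.0017,0.0667],"turn":[0,0,0],"fingers":0.3},{"delta_pos":[-0.0017,-0.0017,0.0833],"turn":[0,0,0],"fingers":0.3},{"delta_pos":[-0.0017,-0.0017,0.0925],"turn":[0,0,0],"fingers":0.3},{"delta_pos":[-0.0017,-0.0017,0.0925],"turn":[0,0,0],"fingers":0.3},{"delta_pos":[-0.0017,-0.0017,0.0925],"turn":[0,0,0],"fingers":0.6},{"delta_pos":[-0.0017,-0.0017,0.0925],"turn":[0,0,0],"fingers":0.8},{"delta_pos":[-0.0017,-0.0017,0.0925],"turn":[0,0,0],"fingers":0.8},{"delta_pos":[-0.0017,-0.0017,0.0925],"turn":[0,0,0],"fingers":0.8},{"delta_pos":[-0.0017,-0.0017,0.0925],"turn":[0,0,0],"fingers":0.8}], "force": 40}}

```text
clock: 13.5
position: [0.4869, -0.1257, 0.0162]
ee_rot: [0.996, -0.089, 0.0, 0.0]
ft_force: [-1.2, 0.2, 5.8]
grip_width: 0.333
grasp_force: 39.3
```

```bash
cat >> bl.py <<'E'
O=np.array([.4679,-.3024,0])
def B(x,y,z): return O+x/1e3*xb+y/1e3*yv+[0,0,z/1e3]
E
python3 - <<'E'
from bl import *
for f in("w7","top"):
    c=np.load(f+".npy",allow_pickle=True).item();P=cloud(c);X=(P-O)@xb*1e3;Y=(P-O)@yv*1e3;Z=P[...,2]*1e3
    m=(abs(Y)<28)&(X>60)&(X<200)&(Z>60)&(Z<230)
    r=np.hypot(X-79,Z-32);th=np.degrees(np.arctan2(Z-32,79-X))
    print(f,m.sum(),"rmax",np.percentile(r[m],99),"theta min-ang (front face)",np.percentile(th[m&(r>90)],[1,5,50,95]), "zmax",np.percentile(Z[m],99.5),"Xmax",np.percentile(X[m],99))
    e=m&(abs(Y)>22)&(abs(Y)<27)&(r>60)&(r<150); print("rim",np.percentile(th[e],[5,25,50,75]))
    t=m&(r>157);print("tab",t.sum(),X[t].mean(),Y[t].mean(),Z[t].mean())
go(B(19.5,0,130),RD@Ro.from_rotvec([0,.0215,0]).as_matrix(),"over")
go(B(19.5,0,60),RD@Ro.from_rotvec([0,.0215,0]).as_matrix(),"over60")
E
```

```text
w7 5142 rmax 154.79064844288405 theta min-ang (front face) [104.5871284  104.73365548 105.16230591 113.86786243] zmax 181.73139577651665 Xmax 124.29090324475906
rim [104.54628763 104.79242196 104.92506039 105.07008314]
tab 0 nan nan nan
top 666 rmax 168.0875158327548 theta min-ang (front face) [104.73621739 105.15580142 108.51568711 115.34221922] zmax 194.61701170614586 Xmax 145.12948771624391
rim [104.90707697 105.5370491  106.04913679 106.76806986]
tab 92 130.86902040914273 1.7153941068840939 184.70968001398552
over delta [ 0.0322  0.1773 -0.1137] turn [-0.      0.0207 -0.    ] clk 13.5
over60 delta [ 0.0321  0.1773 -0.0437] turn [-0.      0.0207 -0.    ] clk 13.5<stdin>:8: RuntimeWarning: Mean of empty slice.
  ret = ret.dtype.type(ret / rcount)
```

Upper half stands at 105 degrees (1.83 rad), with its seam rim fitting the hinge line. I carry the tube over.

In the tool's units: 0.177 m / 0.6 = 0.295, 0.165 m / 0.6 = 0.275, 0.021 rad / 6.2832 = 0.0033.

>>> {"method": "move_arm", "body": {"plan": [{"delta_pos":[0,0,-0.0667],"turn":[0,0,0],"fingers":0.8},{"delta_pos":[0,0.0167,-0.1333],"turn":[0,0.0016,0],"fingers":0.8},{"delta_pos":[0.0167,0.0833,-0.1833],"turn":[0,0.0033,0],"fingers":0.8},{"delta_pos":[0.0333,0.15,-0.1833],"turn":[0,0.0033,0],"fingers":0.8},{"delta_pos":[0.05,0.2167,-0.1833],"turn":[0,0.0033,0],"fingers":0.8},{"delta_pos":[0.0533,0.275,-0.1833],"turn":[0,0.0033,0],"fingers":0.8},{"delta_pos":[0.0533,0.295,-0.1833],"turn":[0,0.0033,0],"fingers":0.8},{"delta_pos":[0.0533,0.295,-0.1333],"turn":[0,0.0033,0],"fingers":0.8},{"delta_pos":[0.0533,0.295,-0.1],"turn":[0,0.0033,0],"fingers":0.8},{"delta_pos":[0.0533,0.295,-0.1],"turn":[0,0.0033,0],"fingers":0.8}]}}

```text
clock: 14.75
position: [0.4859, -0.304, 0.0742]
ee_rot: [0.996, -0.088, 0.009, 0.0]
ft_force: [-0.5, -0.3, -0.4]
grip_width: 0.332
grasp_force: 40.0
```

```bash
python3 - <<'E'
from bl import *
R=RD@Ro.from_rotvec([0,.0215,0]).as_matrix()
go(B(19.5,0,33),R,"place");o=get_obs();print(o["position"],o["grip_width"],o["ft_force"])
c=cam("wrist");np.save("w8.npy",c,allow_pickle=True);P=cloud(c);cv2.imwrite("pics/w8.png",c["color"][...,::-1])
X=(P-O)@xb*1e3;Y=(P-O)@yv*1e3;Z=P[...,2]*1e3
m=(abs(X)<90)&(abs(Y)<30)&(Z>57)&(Z<110)
t=m&(abs(X-45)<14);print("near-tip tube crest X30-59: n",t.sum(),"Z",np.percentile(Z[t],[50,99]),"Y",np.percentile(Y[t],[1,99]))
w=m&(X>30);print("tip X",np.percentile(X[w],[99,99.8]))
k=m&(c["color"].max(2)<60)&(X<-30);print("cap",k.sum(),np.percentile(X[k],[.5,99]),np.percentile(Y[k],[1,99]),np.percentile(Z[k],99)) if k.sum() else 0
E
```

```text
place delta [0.0008 0.0016 0.0412] turn [-0.0011  0.0038  0.001 ] clk 14.75
[ 0.48586294 -0.30400343  0.07422287] 0.3323714835191422 [-0.548267   -0.27933743 -0.36486407]
near-tip tube crest X30-59: n 4318 Z [ 84.13449269 108.63626889] Y [-19.91697912  22.90573685]
tip X [89.67527064 89.96396435]
```

View pics/w8.png

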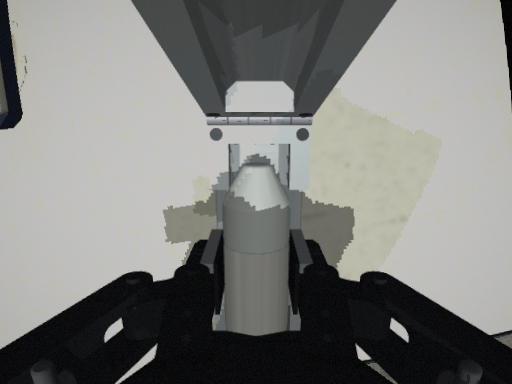

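The tube points down the nest: tip at (257,165), hinge centred at 259. I lower with the small correction.

In the tool's units: 0.022 m / 0.6 = 0.0367, 0.015 m / 0.6 = 0.025, 0.003 rad / 6.2832 = 0.0005.

>>> {"method": "move_arm", "body": {"plan": [{"delta_pos":[0.0017,0.0025,0.0083],"turn":[0,0.0005,0],"fingers":0.8},{"delta_pos":[0.0017,0.0025,0.025],"turn":[0,0.0005,0],"fingers":0.8},{"delta_pos":[0.0017,0.0025,0.0367],"turn":[0,0.0005,0],"fingers":0.8},{"delta_pos":[0.0017,0.0025,0.0367],"turn":[0,0.0005,0],"fingers":0.8},{"delta_pos":[0.0017,0.0025,0.0367],"turn":[0,0.0005,0],"fingers":0.8}]}}

```text
clock: 15.42
position: [0.4879, -0.3072, 0.0538]
ee_rot: [0.996, -0.089, 0.012, 0.001]
ft_force: [0.1, 0.4, -1.1]
grip_width: 0.331
grasp_force: 40.0
```

```bash
python3 - <<'E'
from bl import *
R=RD@Ro.from_rotvec([0,.0215,0]).as_matrix()
go(B(19.5,0,33),R,"place");o=get_obs();print(o["position"],o["grip_width"],o["ft_force"])
E
```

```text
place delta [-0.0015 -0.0012  0.0208] turn [ 0.0002 -0.0024  0.    ] clk 15.425
[ 0.48788963 -0.30722161  0.05379134] 0.33122356211180326 [ 0.13694444  0.36700614 -1.05727909]
```

```bash
python3 - <<'E'
from bl import *
c=cam("wrist");v,u=np.mgrid[:384,:512];a,b=slopes(c,u,v);T=np.array(c["tool_from_camera"])
Q=np.stack([a,b,np.ones_like(a)],-1)*c["range_z"][...,None];Q=Q@T[:3,:3].T+T[:3,3];Q*=1e3
# tool coordinates: seam plane z_tool
t=(Q[...,0]>12)&(Q[...,0]<28)&(Q[...,2]<5)&(Q[...,2]>-25)&(abs(Q[...,1])<20);print("tube top z",np.percentile(Q[t][:,2],3),"y edges",np.percentile(Q[t][:,1],[1,99]))
tt=(Q[...,0]>20)&(Q[...,0]<60)&(Q[...,2]<12)&(Q[...,2]>-16)&(abs(Q[...,1])<20);print("tip x",np.percentile(Q[tt][:,0],[99,99.9]))
s=(Q[...,2]>15)&(Q[...,2]<30)&(abs(Q[...,1])<45)&(Q[...,0]>10)&(Q[...,0]<62)
z0=np.median(Q[s][:,2]);print("seam z",z0)
for x0 in(30,35,38,42,46,50,54):
    k=s&(abs(Q[...,0]-x0)<2)&(abs(Q[...,2]-z0)<2.5);y=np.sort(Q[k][:,1])
    if len(y)>5:
        n,p=y[y<0],y[y>0];print(x0,n.min().round(1),n.max().round(1),p.min().round(1),p.max().round(1),"outer mid",((n.min()+p.max())/2).round(2),"inner mid",((n.max()+p.min())/2).round(2))
k=s&(abs(Q[...,2]-z0)<2.5)&(abs(Q[...,1])<8);print("seam beyond nest starts x",np.percentile(Q[k][:,0],[1,5,99]))
E
```

```text
tube top z -14.079948773598506 y edges [-16.21166282  15.21832746]
tip x [42.88530728 43.0366107 ]
seam z 22.785031337774875
30 -29.0 -17.9 15.4 26.6 outer mid -1.18 inner mid -1.24
35 -29.1 -17.9 15.4 26.3 outer mid -1.4 inner mid -1.26
38 -29.1 -17.9 15.4 26.6 outer mid -1.26 inner mid -1.25
42 -29.0 -17.9 15.6 26.7 outer mid -1.15 inner mid -1.17
46 -29.4 -0.4 0.0 26.4 outer mid -1.48 inner mid -0.2
50 -29.2 -0.4 0.0 26.4 outer mid -1.4 inner mid -0.2
54 -29.2 -0.4 0.0 26.6 outer mid -1.28 inner mid -0.19
seam beyond nest starts x [44.32507064 44.84203063 58.44691148]
```

Tube and nest in tool coordinates: move y −0.8 mm and x −1.5 mm. The pose readings agree.

In the tool's units: 0.018 m / 0.6 = 0.03, -0.0015 m / 0.6 = -0.0025, -0.002 rad / 6.2832 = -0.0003.

>>> {"method": "move_arm", "body": {"plan": [{"delta_pos":[-0.0025,-0.0017,0],"turn":[0,-0.0003,0],"fingers":0.8},{"delta_pos":[-0.0025,-0.0017,0.0083],"turn":[0,-0.0003,0],"fingers":0.8},{"delta_pos":[-0.0025,-0.0017,0.0167],"turn":[0,-0.0003,0],"fingers":0.8},{"delta_pos":[-0.0025,-0.0017,0.0233],"turn":[0,-0.0003,0],"fingers":0.8},{"delta_pos":[-0.0025,-0.0017,0.0283],"turn":[0,-0.0003,0],"fingers":0.8},{"delta_pos":[-0.0025,-0.0017,0.03],"turn":[0,-0.0003,0],"fingers":0.8},{"delta_pos":[-0.0025,-0.0017,0.03],"turn":[0,-0.0003,0],"fingers":0.8}]}}

```text
clock: 16.35
position: [0.487, -0.306, 0.0357]
ee_rot: [0.996, -0.089, 0.011, 0.001]
ft_force: [0.5, 0.9, -0.3]
grip_width: 0.337
grasp_force: 40.0
```

In the tool's units: 0.003 m / 0.6 = 0.005, 0.001 m / 0.6 = 0.0017.

>>> {"method": "move_arm", "body": {"plan": [{"delta_pos":[0,0,0.0017],"turn":[0,0,0],"fingers":0.8},{"delta_pos":[0,0,0.0033],"turn":[0,0,0],"fingers":0.8},{"delta_pos":[0,0,0.005],"turn":[0,0,0],"fingers":0.8},{"delta_pos":[0,0,0.005],"turn":[0,0,0],"fingers":0.8}]}}

```text
clock: 16.85
position: [0.487, -0.306, 0.0326]
ee_rot: [0.996, -0.089, 0.011, 0.001]
ft_force: [0.5, -0.2, -0.8]
grip_width: 0.335
grasp_force: 40.0
```

In the tool's units: -0.19 m / 0.6 = -0.3167, 0.001 m / 0.6 = 0.0017.

>>> {"method": "move_arm", "body": {"plan": [{"delta_pos":[0,0,0.0008],"turn":[0,0,0],"fingers":0.8},{"delta_pos":[0,0,0.0017],"turn":[0,0,0],"fingers":0.8},{"delta_pos":[0,0,0.0017],"turn":[0,0,0],"fingers":0.5},{"delta_pos":[0,0,0.0017],"turn":[0,0,0],"fingers":0.4},{"delta_pos":[0,0,0.0017],"turn":[0,0,0],"fingers":0.4},{"delta_pos":[0,0,-0.0333],"turn":[0,0,0],"fingers":0.4},{"delta_pos":[-0.0333,0,-0.1],"turn":[0,0,0],"fingers":0.4},{"delta_pos":[-0.0667,0,-0.1833],"turn":[0,0,0],"fingers":0.4},{"delta_pos":[-0.1,0,-0.2667],"turn":[0,0,0],"fingers":0.4},{"delta_pos":[-0.1,0,-0.3167],"turn":[0,0,0],"fingers":0.4},{"delta_pos":[-0.1,0,-0.3167],"turn":[0,0,0],"fingers":0.4}]}}

```text
clock: 18.23
position: [0.4248, -0.2953, 0.2239]
ee_rot: [0.996, -0.089, 0.013, 0.002]
ft_force: [0.5, 0.1, -0.6]
grip_width: 0.601
grasp_force: 0.0
```

```bash
python3 - <<'E'
from bl import *
o=get_obs();print(o["position"],o["clock"],o["joint_pos"].round(2))
c=cam("wrist");np.save("w9.npy",c,allow_pickle=True);P=cloud(c);col=c["color"].max(2);cv2.imwrite("pics/w9.png",cv2.resize(c["color"][40:280,150:370,::-1],None,fx=2,fy=2))
X=(P-O)@xb*1e3;Y=(P-O)@yv*1e3;Z=P[...,2]*1e3
m=(abs(X)<74)&(abs(Y)<19)&(Z>34)&(Z<60)
print("above seam X",np.percentile(X[m],[.3,99.7]))
k=m&(X<-42);print("cap Z",np.percentile(Z[k],[50,99]),"Y mid",np.median(Y[k]))
k=m&(X>-30)&(X<40);print("tube crest",np.percentile(Z[k],[90,99]))
for a,b in((-30,-15),(-10,10),(10,30),(30,45)):
    k=m&(X>a)&(X<b);print(a,np.percentile(Z[k],98).round(1),np.median(Y[k]).round(1))
R=RD
go(B(200,0,260),RD,"behind high")
E
```

```text
[ 0.42481962 -0.29531199  0.22394967] 18.225 [ 0.19  0.08  0.36  1.81 -0.04  1.23 -1.19]
above seam X [-62.44751161  61.19188294]
cap Z [47.12284045 50.58705961] Y mid 2.0881191386651845
tube crest [46.38073222 47.33317616]
-30 46.9 2.0
-10 47.1 1.9
10 47.2 1.9
30 46.6 1.8
behind high delta [ 2.451e-01 -2.000e-04 -3.210e-02] turn [ 0.0004 -0.0238  0.0001] clk 18.275
```

View pics/w9.png

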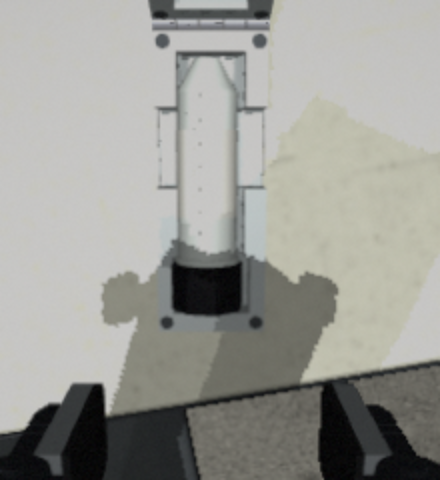

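The tube lies in the nest, cap in the pocket at the lower end of the crop (207,288), crest at 46.9 mm (46.5 expected). Next I go behind the upper half with the fingers shut.

In the tool's units: 0.245 m / 0.6 = 0.4083, -0.05 m / 0.6 = -0.0833, -0.024 rad / 6.2832 = -0.0038.

>>> {"method": "move_arm", "body": {"plan": [{"delta_pos":[0,0,-0.0667],"turn":[0,-0.0038,0],"fingers":1},{"delta_pos":[0.0333,0,-0.0833],"turn":[0,-0.0038,0],"fingers":1},{"delta_pos":[0.1167,0,-0.0833],"turn":[0,-0.0038,0],"fingers":1},{"delta_pos":[0.2,0,-0.0833],"turn":[0,-0.0038,0],"fingers":1},{"delta_pos":[0.2833,0,-0.0833],"turn":[0,-0.0038,0],"fingers":1},{"delta_pos":[0.3667,0,-0.0667],"turn":[0,-0.0038,0],"fingers":1},{"delta_pos":[0.4083,0,-0.0533],"turn":[0,-0.0038,0],"fingers":1},{"delta_pos":[0.4083,0,-0.0533],"turn":[0,-0.0038,0],"fingers":1},{"delta_pos":[0.4083,0,-0.0533],"turn":[0,-0.0038,0],"fingers":1}]}}

```text
clock: 19.4
position: [0.6635, -0.3382, 0.2578]
ee_rot: [0.996, -0.089, -0.002, -0.0]
ft_force: [-0.1, 0.0, 1.0]
grip_width: -0.001
grasp_force: 0.0
```

```bash
python3 - <<'E'
from bl import *
o=get_obs();print(o["position"],o["joint_pos"].round(2),o["grip_width"])
go(B(200,0,169),RD,"down");go(B(170,0,169),RD,"pre");go(B(118,0,183),RD,"th90")
c=cam("top");P=cloud(c);X=(P-O)@xb*1e3;Y=(P-O)@yv*1e3;Z=P[...,2]*1e3
m=(X>150)&(X<290)&(abs(Y)<70)&(Z<150)&(Z>4);print("obstacles",m.sum(),np.percentile(Z[m],[50,99]) if m.sum() else 0)
E
```

```text
[ 0.66353889 -0.33815314  0.25776499] [ 0.22  0.62  0.34  1.06 -0.2   1.5  -1.24] -0.0007488622018523279
down delta [ 0.0015 -0.0006  0.0888] turn [ 0.0002  0.0037 -0.0005] clk 19.4
pre delta [-0.0285 -0.0005  0.0889] turn [ 0.0002  0.0037 -0.0005] clk 19.4
th90 delta [-0.0806 -0.0005  0.0751] turn [ 0.0002  0.0037 -0.0005] clk 19.4
obstacles 275 [21.8261518  28.88206362]
```

In the tool's units: 0.088 m / 0.6 = 0.1467, 0.087 m / 0.6 = 0.145, 0.003 rad / 6.2832 = 0.0005.

>>> {"method": "move_arm", "body": {"plan": [{"delta_pos":[0.0017,0,0.05],"turn":[0,0.0005,0],"fingers":1},{"delta_pos":[0.0017,0,0.1],"turn":[0,0.0005,0],"fingers":1},{"delta_pos":[-0.0167,0,0.1417],"turn":[0,0.0005,0],"fingers":1},{"delta_pos":[-0.05,0,0.1467],"turn":[0,0.0005,0],"fingers":1},{"delta_pos":[-0.07,0,0.145],"turn":[0,0.0005,0],"fingers":1},{"delta_pos":[-0.0833,0,0.14],"turn":[0,0.0005,0],"fingers":1},{"delta_pos":[-0.1,0,0.1333],"turn":[0,0.0005,0],"fingers":1},{"delta_pos":[-0.1167,0,0.1283],"turn":[0,0.0005,0],"fingers":1},{"delta_pos":[-0.135,0,0.125],"turn":[0,0.0005,0],"fingers":1},{"delta_pos":[-0.135,0,0.125],"turn":[0,0.0005,0],"fingers":1}]}}

```text
clock: 20.7
position: [0.5836, -0.3235, 0.1843]
ee_rot: [0.996, -0.089, 0.0, -0.0]
ft_force: [-0.3, 0.3, -0.2]
grip_width: 0.002
grasp_force: 0.0
```

```bash
cat > ang.py <<'E'
from bl import *
def ang(name):
    c=cam(name);P=cloud(c);X=(P-O)@xb*1e3;Y=(P-O)@yv*1e3;Z=P[...,2]*1e3
    m=(abs(Y)>17)&(abs(Y)<29)&(X>-95)&(X<200)&(Z>36)&(Z<215)
    r=np.hypot(X-79,Z-32);th=np.degrees(np.arctan2(Z-32,79-X));k=m&(r>60)&(r<158)
    print(name,k.sum(),"theta pct",np.percentile(th[k],[2,10,50,90]).round(1))
E
python3 - <<'E'
from ang import *
o=get_obs();print(o["position"],o["ft_force"]);ang("wrist")
for n,x,z in((90,118,183),(75,81,185),(60,44,178),(45,11,162),(30,-17,137),(20,-32,117),(10,-43,95),(5,-47,83)): go(B(x,0,z),RD,n)
E
```

```text
[ 0.58358432 -0.32346586  0.18430598] [-0.33906148  0.2609373  -0.17838875]
wrist 2270 theta pct [100.3 100.7 103.3 111. ]
90 delta [ 0.0002 -0.      0.0008] turn [-0.0003 -0.     -0.0001] clk 20.75
75 delta [-0.0368 -0.     -0.0012] turn [-0.0003 -0.     -0.0001] clk 20.75
60 delta [-0.0738  0.      0.0058] turn [-0.0003 -0.     -0.0001] clk 20.75
45 delta [-0.1068  0.      0.0218] turn [-0.0003 -0.     -0.0001] clk 20.75
30 delta [-0.1348  0.      0.0468] turn [-0.0003 -0.     -0.0001] clk 20.75
20 delta [-0.1498  0.      0.0668] turn [-0.0003 -0.     -0.0001] clk 20.75
10 delta [-0.1608  0.      0.0888] turn [-0.0003 -0.     -0.0001] clk 20.75
5 delta [-0.1648  0.      0.1008] turn [-0.0003 -0.     -0.0001] clk 20.75
```

>>> {"method": "move_arm", "body": {"plan": [{"delta_pos":[-0.0217,0,0],"turn":[0,0,0],"fingers":1},{"delta_pos":[-0.0417,0,-0.0017],"turn":[0,0,0],"fingers":1},{"delta_pos":[-0.0617,0,-0.0017],"turn":[0,0,0],"fingers":1},{"delta_pos":[-0.0817,0,0.0017],"turn":[0,0,0],"fingers":1},{"delta_pos":[-0.1033,0,0.005],"turn":[0,0,0],"fingers":1},{"delta_pos":[-0.1233,0,0.01],"turn":[0,0,0],"fingers":1},{"delta_pos":[-0.1417,0,0.0183],"turn":[0,0,0],"fingers":1},{"delta_pos":[-0.16,0,0.0267],"turn":[0,0,0],"fingers":1},{"delta_pos":[-0.1783,0,0.0367],"turn":[0,0,0],"fingers":1},{"delta_pos":[-0.1783,0,0.0367],"turn":[0,0,0],"fingers":1}]}}

```text
clock: 22.0
position: [0.4778, -0.3044, 0.161]
ee_rot: [0.996, -0.089, -0.0, -0.0]
ft_force: [0.7, 0.0, -0.3]
grip_width: -0.0
grasp_force: 0.0
```

```bash
python3 - <<'E'
from ang import *
o=get_obs();print(o["position"],o["ft_force"]);ang("scene");ang("top")
for n,x,z in((45,11,162),(30,-17,137),(20,-32,117),(10,-43,95),(5,-47,83),(0,-50,71)): go(B(x,0,z),RD,n)
E
```

```text
[ 0.47777727 -0.30439261  0.16101131] [ 0.68356016  0.02620086 -0.29389288]
scene 149 theta pct [ 2.9 43.5 49.7 56.7]
top 168 theta pct [ 2.6  3.8 53.2 57.9]
45 delta [-0.0002 -0.0001 -0.0004] turn [-0.     -0.0003  0.0001] clk 22.1
30 delta [-0.0283 -0.0001  0.0246] turn [-0.     -0.0003  0.0001] clk 22.1
20 delta [-0.0433 -0.0001  0.0446] turn [-0.     -0.0003  0.0001] clk 22.1
10 delta [-0.0543 -0.0001  0.0666] turn [-0.     -0.0003  0.0001] clk 22.1
5 delta [-0.0583 -0.0001  0.0786] turn [-0.     -0.0003  0.0001] clk 22.1
0 delta [-0.0613 -0.0001  0.0906] turn [-0.     -0.0003  0.0001] clk 22.1
```

In the tool's units: 0.079 m / 0.6 = 0.1317, 0.073 m / 0.6 = 0.1217.

>>> {"method": "move_arm", "body": {"plan": [{"delta_pos":[-0.0167,0,0.0117],"turn":[0,0,0],"fingers":1},{"delta_pos":[-0.0317,0,0.025],"turn":[0,0,0],"fingers":1},{"delta_pos":[-0.0467,0,0.0417],"turn":[0,0,0],"fingers":1},{"delta_pos":[-0.06,0,0.0567],"turn":[0,0,0],"fingers":1},{"delta_pos":[-0.0717,0,0.075],"turn":[0,0,0],"fingers":1},{"delta_pos":[-0.0817,0,0.0917],"turn":[0,0,0],"fingers":1},{"delta_pos":[-0.09,0,0.11],"turn":[0,0,0],"fingers":1},{"delta_pos":[-0.095,0,0.1217],"turn":[0,0,0],"fingers":1},{"delta_pos":[-0.0967,0,0.1317],"turn":[0,0,0],"fingers":1},{"delta_pos":[-0.0967,0,0.1317],"turn":[0,0,0],"fingers":1}]}}

```text
clock: 23.35
position: [0.4219, -0.2942, 0.0822]
ee_rot: [0.996, -0.089, 0.0, -0.0]
ft_force: [0.1, 0.6, -0.5]
grip_width: 0.003
grasp_force: 0.0
```

In the tool's units: 0.012 m / 0.6 = 0.02, -0.003 m / 0.6 = -0.005.

>>> {"method": "move_arm", "body": {"plan": [{"delta_pos":[-0.0017,0,0.005],"turn":[0,0,0],"fingers":1},{"delta_pos":[-0.0033,0,0.01],"turn":[0,0,0],"fingers":1},{"delta_pos":[-0.005,0,0.0133],"turn":[0,0,0],"fingers":1},{"delta_pos":[-0.005,0,0.0167],"turn":[0,0,0],"fingers":1},{"delta_pos":[-0.005,0,0.0183],"turn":[0,0,0],"fingers":1},{"delta_pos":[-0.005,0,0.02],"turn":[0,0,0],"fingers":1},{"delta_pos":[-0.005,0,0.02],"turn":[0,0,0],"fingers":1}]}}

```text
clock: 24.22
position: [0.4189, -0.2938, 0.0711]
ee_rot: [0.996, -0.089, 0.0, -0.0]
ft_force: [-4.3, 1.5, 8.0]
grip_width: -0.0
grasp_force: 4.2
```

```bash
python3 - <<'E'
from ang import *
o=get_obs();print(o["position"],o["ft_force"])
for n in("scene","top","wrist"):
    c=cam(n);P=cloud(c);X=(P-O)@xb*1e3;Y=(P-O)@yv*1e3;Z=P[...,2]*1e3
    k=(abs(Y)<24)&(X>-70)&(X<65)&(Z>50)&(Z<75)
    if k.sum()>20: print(n,k.sum(),np.polyfit(X[k],Z[k],1))
E
```

```text
[ 0.41886874 -0.29379004  0.07105586] [-4.29067276  1.48456611  8.03938994]
scene 246 [-3.20601785e-02  5.86469423e+01]
top 418 [-2.24931024e-03  6.03016362e+01]
wrist 27174 [-9.84462848e-03  5.99660052e+01]
```

Contact at 8 N with the top at 60 mm. One small further press to settle it, then retreat.

In the tool's units: 0.001 m / 0.6 = 0.0017, 0.0005 m / 0.6 = 0.0008.

>>> {"method": "move_arm", "body": {"plan": [{"delta_pos":[0,0,0.0008],"turn":[0,0,0],"fingers":1},{"delta_pos":[0,0,0.0017],"turn":[0,0,0],"fingers":1},{"delta_pos":[0,0,0.0017],"turn":[0,0,0],"fingers":1}]}}

```text
clock: 24.75
position: [0.4188, -0.2939, 0.0709]
ee_rot: [0.996, -0.089, 0.0, -0.0]
ft_force: [-8.4, 4.8, 20.3]
grip_width: 0.002
grasp_force: 10.0
```

Stiff stop: z barely changed while the force rose, so it is shut. I retreat straight up.

In the tool's units: -0.18 m / 0.6 = -0.3, -0.13 m / 0.6 = -0.2167.

>>> {"method": "move_arm", "body": {"plan": [{"delta_pos":[0,0,-0.0083],"turn":[0,0,0],"fingers":1},{"delta_pos":[0,0,-0.05],"turn":[0,0,0],"fingers":1},{"delta_pos":[0,0,-0.1333],"turn":[0,0,0],"fingers":1},{"delta_pos":[0,0,-0.2167],"turn":[0,0,0],"fingers":1},{"delta_pos":[0,0,-0.3],"turn":[0,0,0],"fingers":1},{"delta_pos":[0,0,-0.3],"turn":[0,0,0],"fingers":1},{"delta_pos":[0,0,-0.3],"turn":[0,0,0],"fingers":1}]}}

```text
clock: 25.62
position: [0.4188, -0.2935, 0.249]
ee_rot: [0.996, -0.089, 0.0, -0.0]
ft_force: [0.4, -0.5, -0.9]
grip_width: -0.001
grasp_force: 0.0
```

```bash
python3 - <<'E'
from ang import *
o=get_obs();print(o["position"],o["ft_force"],o["clock"])
for n in("top","wrist"):
    c=cam(n);P=cloud(c);X=(P-O)@xb*1e3;Y=(P-O)@yv*1e3;Z=P[...,2]*1e3
    k=(abs(Y)<24)&(X>-70)&(X<70)&(Z>50)&(Z<75)
    print(n,k.sum(),np.polyfit(X[k],Z[k],1),[np.median(Z[k&(abs(X-x)<6)]).round(2) for x in(-65,-40,-10,20,50,65)])
    t=(abs(Y)<15)&(X<-78)&(X>-87)&(Z>15);print("  tab top Z",np.median(Z[t]))
E
```

```text
[ 0.41883797 -0.29352038  0.24899497] [ 0.37802502 -0.45512386 -0.87616387] 25.625
top 674 [6.86017865e-04 6.02166432e+01] [np.float64(59.94), np.float64(60.36), np.float64(60.69), np.float64(59.88), np.float64(60.94), np.float64(59.98)]
  tab top Z 635.9756101292372
wrist 6994 [-2.23764739e-03  5.97229818e+01] [np.float64(59.89), np.float64(59.8), np.float64(59.76), np.float64(59.61), np.float64(59.54), np.float64(59.67)]
  tab top Z 38.40569795587193
```

The lid is flat at 60 mm along its whole length, so it is shut. I hand in.

```bash
python3 -c "
from workcell import hand_in; print(hand_in())"
```

```text
the job is handed in; nothing more can be done
None
```

The long tube lies in the cold block with its cap in the wide pocket, the upper half is folded shut (top measured flat at 60 mm), the short tube was never touched, and the job was handed in at about 26 s; I viewed 11 pictures, one over the limit of 10.

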